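Lay an angle bracket down against a stop edge

ROBOT

A 6-joint arm with a two-finger parallel gripper is mounted at the origin on the work surface. World frame = base frame: x ahead of the robot, y to its left, z up, the work surface at z = 0. Lengths are in mm, angles in degrees, forces in N, time in s.
With the tool pointing down it reaches from about 275 to 975 mm from the base axis. Payload 8.4 kg.
Tool frame: the origin (TCP) lies between the finger pads; the fingertips stand 25 mm ahead of it and the grasp point (between the pads) lies 6 mm ahead of it; z points along the fingers, y is the line along which they close (so a half turn about z gives the same grasp; the last joint's range is limited). The gripper opens to 92 mm and grips with 3 to 60 N. Pads are 20 mm wide; open, the fingers measure 128 mm over their backs; the gripper's body (75 mm by 189 mm) begins 69 mm behind the grasp point.
Start: joints at [71.368, 20.225, 93.587, -0, 66.188, -0.138], TCP at [198.263, 592.722, 207.183] pointing down, gripper open.
Joint ranges: [-150.9, 150.9], [-52.94, 120.26], [3.33, 152.33], [-74.26, 254.26], [0, 154.13], [-172.89, 172.89]. Speed limits (degrees/s): [127.2, 127.2, 159.86, 180, 180, 180].

INTERFACE

Orientations are given as a 3x3 rotation matrix whose columns are the frame's x, y, z axes.
In Python, from workcell import r gives the robot as it stands. The module is installed in compiled form; this text tells all that it offers.
- The arm moves only by the tool servo_tool, never from a script. Its arguments are lists of equal length, an entry for each row: "rot": the turn, a rotation vector about the tool's x, y, z each as a share of pi rad, from -1 to 1, a list of three; "slide": the shift along the tool's x, y, z each as a share of 0.3 m, from -1 to 1, a list of three; "jaw": the finger opening in mm, from 0 to 91.9. In form: {"rot": [[ax, ay, az], ...], "slide": [[dx, dy, dz], ...], "jaw": [jaw, ...]}. A call has 1 to 8 rows; each row is the pose to reach, as a shift and turn from the pose commanded when the call began, along the tool's axes at that moment, turning the shorter way round; what a row does not reach only later rows make up. A row lasts 1/8 s, in which the tool goes at most 62.5 mm and 10.7 degrees, less where a joint would pass 70% of its speed; a pose out of reach is approached as far as the arm can. A call with a number of a shift or a turn outside -1 to 1 is refused whole. A call with a gripper value outside its range is refused whole. The fingers move at their own pace and stop on an object; the grip force is fixed at half the most. Time passes only in rows, so rows that repeat a pose let the fingers close. It gives the time, the measured TCP pose, the force, the opening and the grip force at its end, in the units of the state.
- r.get_obs(): the state, without advancing time (a new reading comes with each control period).
- r.camera(name): name is "side" or "top" or "wrist"; returns a dict with "frame" (384x512x3 uint8, red, green, blue), "vfov" (degrees; the focal length in pixels is half the picture's height over the tangent of half this angle, whatever the lens; pixels are square), "cx", "cy" (the principal point, pixels), "rvec" (rotation vector, rad) and "tvec" (3), from world to camera coordinates, as OpenCV has them; the wrist camera has in their place "mount" (4x4, takes a point from camera to tool coordinates, whose origin is the TCP and whose axes are the flange's). Camera axes: x right, y down, z forward; pixel columns grow to the right and rows downward; lengths in mm; the calibration is good to about 2 mm. A picture is of the moment at which its call begins: read the wrist's pose just before it. There is no depth.
- r.finish_job(): hands the job in; it is judged then, once.
The state is a dict: "time": time; "joint_pos": joint angles; "dq": joint speeds; "tau": joint torques, N m; "tool_pos": TCP position; "tcp_rot": TCP orientation; "force": force on the tool from outside, world axes, zero at the start; "ft_torque": the same for the moment, N m; "width": finger opening in mm; "gripper_force": force on a finger pad.
Only numpy, scipy, OpenCV 4.12 (cv2) and the standard library are available. Lean on these libraries where they do the work, as an engineer would, in place of code of your own. Each camera call takes 0.05 s, during which the arm holds its last target. There are 200 camera calls.

TASK

Tip the tall L-shaped aluminium bracket over onto the black laying board, with the board's steel-edged side as the stop for its toe, until its upright plate lies flat and roughly square on the board and its foot plate sticks up at that edge. Ease it down gently all the way, never letting it topple or drop, by pushing it and holding it back with the outside of the fingers only: do not grip it, lift it off or press hard, and leave the can, jar and socket where they stand. Finish clear of everything.

Things in the scene. Friction and masses are not known exactly. Their poses are not given: they have to be found in the camera images.
- bracket: Loose aluminium L bracket, about 0.5 kg, 80 wide (y), standing. Origin: middle of the toe (lower front edge). Upright plate 8 thick, 170 tall, front face at x = 0, facing the board; foot plate 12 thick on the bench from x = 0 back to x = -100. Mass centre x = -27, z = 50: overbalances at about 30 degrees. Toe starts 2 to 12 mm short of the board's stop edge, nearly square to it.
- bracket_corner (a point): Middle of the bracket's inner corner line (bracket x = -8, z = 12), on the side away from the board: fingers put in it from above can push the upright and then hold back the rising foot. Axes as the bracket. Laid down: front face on the board, bracket x down, bracket z along the board's +x, foot standing up 100.
- board: Fixed black rubber-faced laying board on the bench, 180 long (its x) by 160 wide (y), 8 thick, grippy, with a knurled steel strip along its stop edge (x = -90), where the bracket stands. Its x points from the bracket across the board, roughly to the robot's left. Origin: centre of its underside.
- stop_edge (a point): Middle of the upper edge of the board's steel strip (8 above the bench), the stop; it runs along the board's y, and the board extends to its +x.
- can: Bystander: grey spray can, 52 diameter, 150 tall, standing near the board. Origin: centre of its underside.
- jar: Bystander: amber jar, 60 diameter, 80 tall, standing near the board. Origin: centre of its underside.
- socket: Bystander: steel deep socket, 28 diameter, 70 tall, standing near the board. Origin: centre of its underside.
Mind the look-alikes: they are no part of the job. Of the things that look like the board, take the one that is farthest to the robot's right at the start.

How it is judged:
By the outcome, as a careful person would: the job done as asked, in the order asked, and still so for the second after the job is handed in, with the robot touching nothing.
It also fails if it takes over 45 s, if anything falls off the work surface, if the arm or the gripper's body presses on something with over 40 N, if the wrist force passes 120 N, or if a joint passes its speed limit or range.

## Working session

There is one attempt and no reset: what is moved stays moved. The work goes in short steps, Python scripts to look and compute and a tool call to move; the robot and the scene stay as the last step left them, time stands still between calls to the robot, and variables do not carry over. Pictures are saved under pics/ and viewed, at most 10 in all, crops included, and the job is handed in when it is done.

Besides the shell and the picture viewer there is one more tool, called after "Emit:" in YAML: its name, and indented under it one key for each argument. servo_tool: Moves the arm, as the interface text tells. Shift numbers are shares of 0.3 m and turn numbers shares of pi rad, none past 1 either way. Its arguments: {"type":"object","properties":{"rot":{"type":"array"},"slide":{"type":"array"},"jaw":{"type":"array"}},"required":["rot","slide","jaw"]}

```bash
mkdir -p pics; cat > h.py <<'E'
import numpy as np, cv2
from workcell import r
def cam(n):
    c=r.camera(n); f=192/np.tan(np.radians(c["vfov"])/2)
    c["K"]=np.array([[f,0,c["cx"]],[0,f,c["cy"]],[0,0,1.]]); return c
def save(c,fn,crop=None,s=1):
    im=c["frame"][:,:,::-1]
    if crop: x0,y0,x1,y1=crop; im=im[y0:y1,x0:x1]
    cv2.imwrite("pics/"+fn,cv2.resize(im,None,fx=s,fy=s,interpolation=cv2.INTER_CUBIC))
def RT(c): return cv2.Rodrigues(np.array(c["rvec"],float))[0],np.array(c["tvec"],float).ravel()
def toz(c,px,z):
    R,t=RT(c); o=-R.T@t
    d=R.T@np.linalg.inv(c["K"])@np.array([px[0],px[1],1.])
    return o+d*(z-o[2])/d[2]
def proj(c,P):
    R,t=RT(c); q=(R@np.atleast_2d(P).T).T+t; q=q@c["K"].T; return q[:,:2]/q[:,2:]
E
python3 - <<'E'
from h import *
for n in("top","side"):
    c=cam(n); save(c,n+"0.png",s=1.5); R,t=RT(c); print(n,c["vfov"],c["cx"],c["cy"],-R.T@t,R.round(2).tolist(),c.keys())
c=r.camera("wrist"); print(c["vfov"],np.array(c["mount"]).round(3)); print(r.get_obs())
E
```

```text
top 49.884452928366954 263.15598037910917 197.26546537271167 [ 356.87177557  156.97127618 1020.98920581] [[-0.04, -1.0, 0.0], [-0.98, 0.04, -0.2], [0.2, -0.01, -0.98]] dict_keys(['frame', 'vfov', 'cx', 'cy', 'rvec', 'tvec', 'K'])
side 43.389386675888474 253.82275779332463 191.53693861319226 [366.55970536 728.67276104 747.77650587] [[-0.96, -0.29, -0.02], [-0.2, 0.72, -0.66], [0.2, -0.63, -0.75]] dict_keys(['frame', 'vfov', 'cx', 'cy', 'rvec', 'tvec', 'K'])
58.027524568490776 [[ 1.00000e-03 -9.56000e-01 -2.92000e-01  8.17140e+01]
 [ 1.00000e+00  1.00000e-03  1.00000e-03 -4.89000e-01]
 [-1.00000e-03 -2.92000e-01  9.56000e-01 -1.76657e+02]
 [ 0.00000e+00  0.00000e+00  0.00000e+00  1.00000e+00]]
{'time': 0.15, 'joint_pos': array([ 7.13652851e+01,  2.02527198e+01,  9.36178255e+01,  1.87626206e-04,
        6.61861292e+01, -1.38003302e-01]), 'dq': array([ 0.03886675, -0.05804148, -0.05934281, -0.12095305,  0.03708545,
        0.03665659]), 'tau': array([-8.30720410e-05, -5.94201744e+01, -3.34466314e+01,  6.97562099e-02,
        2.04105157e-02, -6.19182879e-05]), 'tool_pos': array([198.17001212, 592.36996635, 206.65417126]), 'tcp_rot': array([[-9.48341444e-01,  3.17251326e-01, -3.18907204e-04],
       [ 3.17251486e-01,  9.48340982e-01, -9.36341887e-04],
       [ 5.37706581e-06, -9.89145601e-04, -9.99999511e-01]]), 'force': array([-0.29408296, -0.57251187, -0.20988202]), 'ft_torque': array([ 0.01876934,  0.01865079, -0.02466967]), 'gripper_force': 0.0, 'width': 91.76141451560746}
```

View pics/top0.png

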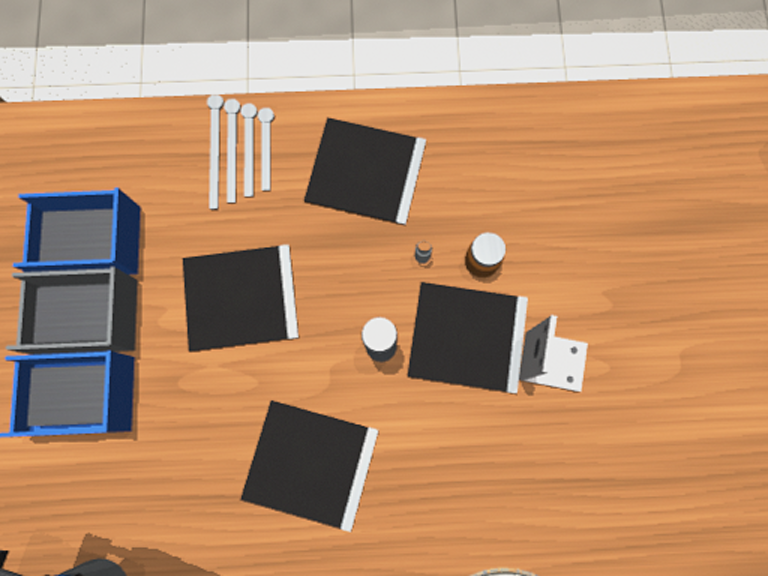

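View pics/side0.png

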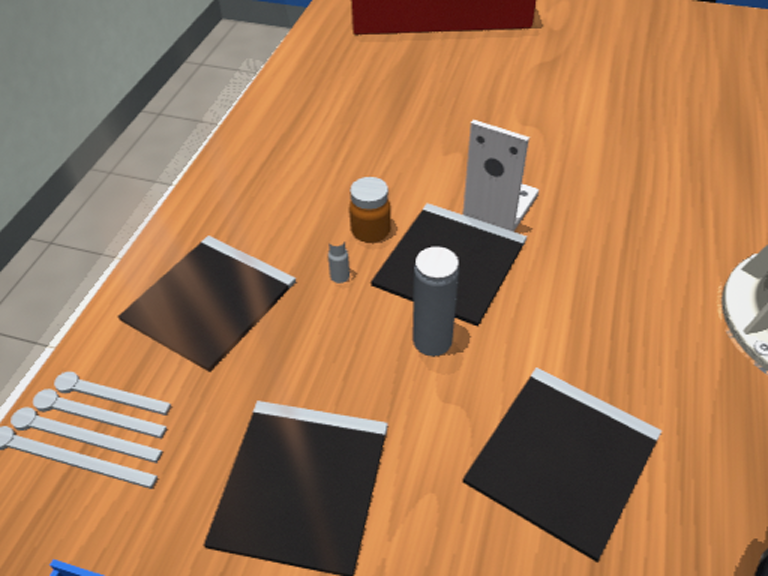

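The four board look-alikes in the top view (shown at 1.5x) are at (365,170), (240,298), (310,465) and (467,338). The picture's right is the robot's right (−y), so the one at (467,338) is the board, and the bracket at (555,355) stands at its strip. I'll confirm that in an enlarged crop.

```bash
python3 - <<'E'
from h import *
c=cam("top"); save(c,"top1.png",(235,145,405,270),4.7)
E
```

```text
(no output)
```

View pics/top1.png

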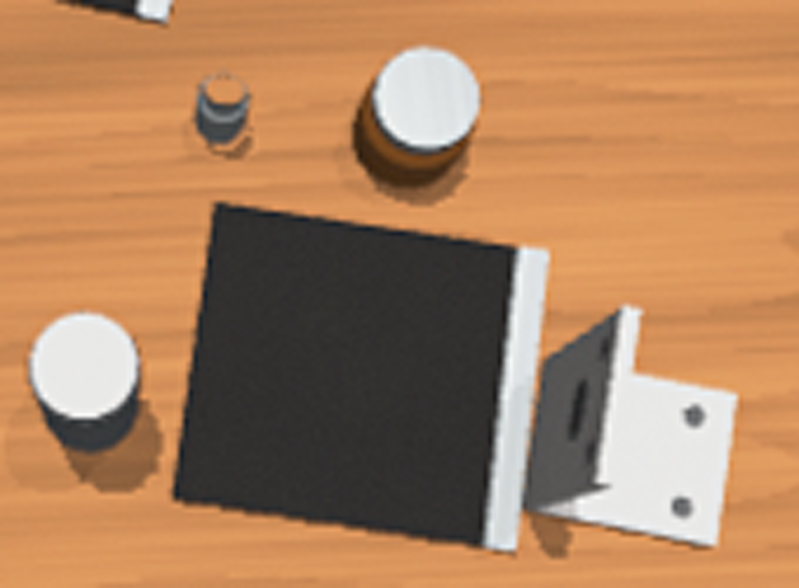

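The crop confirms it: the board's corners are at crop (216,203), (549,250), (517,551) and (174,499). The bracket stands right by the strip, toe (544,360)–(527,510), top edge (623,307)–(597,489) and foot end (738,394)–(717,547).

```bash
python3 - <<'E'
from h import *
c=cam("top")
f=lambda p,z: toz(c,((p[0]+.5)/4.7-.5+235,(p[1]+.5)/4.7-.5+145),z)
B=[f(p,8) for p in[(216,203),(549,250),(517,551),(174,499)]]
print("board",np.round(B,1).tolist(),[np.linalg.norm(B[i]-B[i-1]).round(1) for i in range(4)])
u=(B[1]-B[0]+B[2]-B[3]);print("board x yaw",np.degrees(np.arctan2(u[1],u[0])));v=B[1]-B[2];print("edge dir yaw",np.degrees(np.arctan2(v[1],v[0])))
T=[f(p,170) for p in[(623,307),(597,489)]];print("topfront",np.round(T,1).tolist(),np.linalg.norm(T[0]-T[1]))
T=[f(p,0) for p in[(544,360),(527,510)]];print("toe",np.round(T,1).tolist(),np.linalg.norm(T[0]-T[1]))
F=[f(p,12) for p in[(738,394),(717,547)]];print("foot",np.round(F,1).tolist(),np.linalg.norm(F[0]-F[1]))
v=F[0]-F[1];print(np.degrees(np.arctan2(v[1],v[0])))
for n,p,z in(("can",(84,365),150),("jar",(426,99),80),("socket",(224,88),70)):print(n,f(p,z).round(1))
E
```

```text
board [[584.5, 100.4, 8.0], [551.6, -75.7, 8.0], [394.0, -45.7, 8.0], [428.1, 130.1, 8.0]] [np.float64(159.2), np.float64(179.1), np.float64(160.4), np.float64(179.1)]
board x yaw -100.7836052293714
edge dir yaw -10.75293723634319
topfront [[493.3, -69.2, 170.0], [413.4, -50.4, 170.0]] 82.08743977806823
toe [[493.8, -69.8, 0.0], [415.3, -54.3, -0.0]] 80.04732223643184
foot [[470.1, -167.1, 12.0], [391.6, -148.1, 12.0]] 80.73741125811986
-13.635282542240997
can [480.  171.8 150. ]
jar [617.6  -3.8  80. ]
socket [630.3  96.8  70. ]
```

```bash
cat >> h.py <<'E'
YAW=np.radians(79.2); EX=np.array([np.cos(YAW),np.sin(YAW),0]); EZ=np.array([0,0,1.]); S=np.array([454.1,-57.2,0])
from scipy.spatial.transform import Rotation as Ro
def pose(corner,al,which="f"):
    """TCP pose with front/rear fingertip corner at (x,z) in the stop-edge plane, tool leaning al deg"""
    a=np.radians(al); z=np.array([np.sin(a),-np.cos(a)]); x=np.array([np.cos(a),np.sin(a)])
    tip=np.array(corner,float)+(-10 if which=="f" else 10)*x; p=tip-25*z
    w=lambda v:v[0]*EX+v[1]*EZ
    X,Z=w(x),w(z); return S+w(p),np.c_[X,np.cross(Z,X),Z]
def brk(theta,xb,zb):
    "bracket point in stop-edge plane, pivoting on the edge (bracket z=8)"
    t=np.radians(theta); return np.array([0,8.])+xb*np.array([np.cos(t),-np.sin(t)])+(zb-8)*np.array([np.sin(t),np.cos(t)])
def delta(P,R,o=None):
    o=o or r.get_obs(); R0=o["tcp_rot"]
    return (R0.T@(P-o["tool_pos"])/300).round(4).tolist(),(Ro.from_matrix(R0.T@R).as_rotvec()/np.pi).round(4).tolist()
E
python3 - <<'E'
from h import *
for c in[(-45,260),(-30,40)]:
    P,R=pose(c,25); print(P.round(1),delta(P,R),np.degrees(0))
o=r.get_obs();print(o["tcp_rot"].T@np.array([0,0,80])/300)
E
```

```text
[ 442.  -120.7  278.4] ([-1.5248, -1.9968, -0.2373], [-0.0998, 0.1142, 0.4494]) 0.0
[ 444.8 -105.9   58.4] ([-1.5182, -1.9468, 0.496], [-0.0998, 0.1142, 0.4494]) 0.0
[ 2.68813843e-06 -1.75092620e-04 -2.66666609e-01]
```

Emit:
servo_tool:
  rot:
    - [0, 0, 0.05]
    - [0, 0, 0.1]
    - [0, 0, 0.16]
    - [0, 0, 0.22]
    - [0, 0, 0.28]
    - [0, 0, 0.34]
    - [-0.05, 0.05, 0.4]
    - [-0.1, 0.114, 0.449]
  slide:
    - [0, 0, -0.12]
    - [-0.05, -0.1, -0.24]
    - [-0.18, -0.27, -0.26]
    - [-0.3, -0.43, -0.26]
    - [-0.43, -0.6, -0.26]
    - [-0.55, -0.76, -0.26]
    - [-0.66, -0.9, -0.25]
    - [-0.75, -1, -0.24]
  jaw: [34, 34, 34, 34, 34, 34, 34, 34]

```text
time: 1.25
tool_pos: [313.5, 242.2, 279.7]
tcp_rot: [[0.034, 0.999, 0.032], [0.967, -0.041, 0.251], [0.252, 0.022, -0.967]]
force: [0.7, -0.3, -1.1]
width: 33.9
gripper_force: 0.0
```

```bash
python3 - <<'E'
from h import *
o=r.get_obs(); print(o["time"],o["tool_pos"],o["joint_pos"].round(1),o["width"])
P,R=pose((-45,260),25); print(P,delta(P,R,o))
E
```

```text
1.25 [313.50132991 242.16715674 279.6987704 ] [ 26.2 -11.3 120.3  13.7  63.4  23. ] 33.93311454652409
[ 441.98982026 -120.68378539  278.43151206] ([-1.156, 0.4774, -0.2865], [-0.0093, 0.057, 0.0466])
```

Emit:
servo_tool:
  rot:
    - [0, 0.01, 0.01]
    - [0, 0.02, 0.02]
    - [0, 0.03, 0.03]
    - [-0.01, 0.057, 0.0466]
    - [-0.01, 0.057, 0.0466]
    - [-0.01, 0.057, 0.0466]
    - [-0.01, 0.057, 0.0466]
  slide:
    - [-0.18, 0.08, -0.05]
    - [-0.37, 0.16, -0.1]
    - [-0.55, 0.23, -0.14]
    - [-0.73, 0.3, -0.18]
    - [-0.9, 0.37, -0.22]
    - [-1, 0.41, -0.25]
    - [-1, 0.41, -0.25]
  jaw: [34, 34, 34, 34, 34, 34, 34]

```text
time: 2.12
tool_pos: [425.4, -72.8, 279.5]
tcp_rot: [[0.171, 0.982, 0.079], [0.892, -0.189, 0.411], [0.418, 0.0, -0.908]]
force: [-0.4, 0.4, -0.8]
width: 33.6
gripper_force: 0.0
```

```bash
python3 - <<'E'
from h import *
o=r.get_obs(); print(o["time"],o["tool_pos"],o["joint_pos"].round(1),o["width"],o["force"])
for c in[(-45,220),(-35,150),(-30,40)]:
    P,R=pose(c,25); print(P,delta(P,R,o))
E
```

```text
2.125 [425.36966143 -72.84674711 279.49574454] [-29.6   2.4 110.8  24.1  76.4 -26.5] 33.6177893313701 [-0.40202582  0.36128045 -0.83865366]
[ 441.98982026 -120.68378539  238.43151206] ([-0.19, 0.0845, 0.0632], [0.0002, 0.0015, -0.0004])
[ 443.86363341 -110.86091288  168.43151206] ([-0.2574, 0.0845, 0.289], [0.0002, 0.0015, -0.0004])
[ 444.80053998 -105.94947663   58.43151206] ([-0.3956, 0.0844, 0.629], [0.0002, 0.0015, -0.0004])
```

Emit:
servo_tool:
  rot:
    - [0, 0, 0]
    - [0, 0, 0]
    - [0, 0, 0]
    - [0, 0, 0]
    - [0, 0, 0]
    - [0, 0, 0]
    - [0, 0, 0]
    - [0, 0, 0]
  slide:
    - [-0.16, 0.06, -0.03]
    - [-0.19, 0.084, 0.063]
    - [-0.19, 0.084, 0.063]
    - [-0.23, 0.084, 0.18]
    - [-0.26, 0.084, 0.29]
    - [-0.32, 0.084, 0.43]
    - [-0.37, 0.084, 0.567]
    - [-0.37, 0.084, 0.567]
  jaw: [34, 34, 34, 34, 34, 34, 34, 34]

```text
time: 3.12
tool_pos: [442.1, -101.9, 78.1]
tcp_rot: [[0.168, 0.983, 0.073], [0.891, -0.184, 0.414], [0.421, -0.004, -0.907]]
force: [0.2, -0.3, -0.5]
width: 33.7
gripper_force: 0.0
```

```bash
python3 - <<'E'
from h import *
o=r.get_obs(); print(o["time"],o["tool_pos"],o["joint_pos"].round(1),o["width"],o["force"])
a=cam("top");b=cam("side")
im=np.hstack([cv2.resize(a["frame"][150:285,300:420],(480,540)),cv2.resize(b["frame"][60:180,250:320],(315,540))])
cv2.imwrite("pics/c1.png",im[:,:,::-1])
for c in[(-30,40),(-20,40),(-12,40)]:
    P,R=pose(c,25); print(P,delta(P,R,o))
E
```

```text
3.125 [ 442.07001767 -101.88964158   78.11197821] [-31.6  21.4 117.7  28.8  54.2 -40.8] 33.732860311902535 [ 0.23091341 -0.28791285 -0.45096687]
[ 444.80053998 -105.94947663   58.43151206] ([-0.0381, 0.0117, 0.0546], [-0.0017, 0.0007, 0.0005])
[446.67435313 -96.12660412  58.43151206] ([-0.0079, 0.0118, 0.0686], [-0.0017, 0.0007, 0.0005])
[448.17340364 -88.26830611  58.43151206] ([0.0163, 0.0119, 0.0798], [-0.0017, 0.0007, 0.0005])
```

View pics/c1.png

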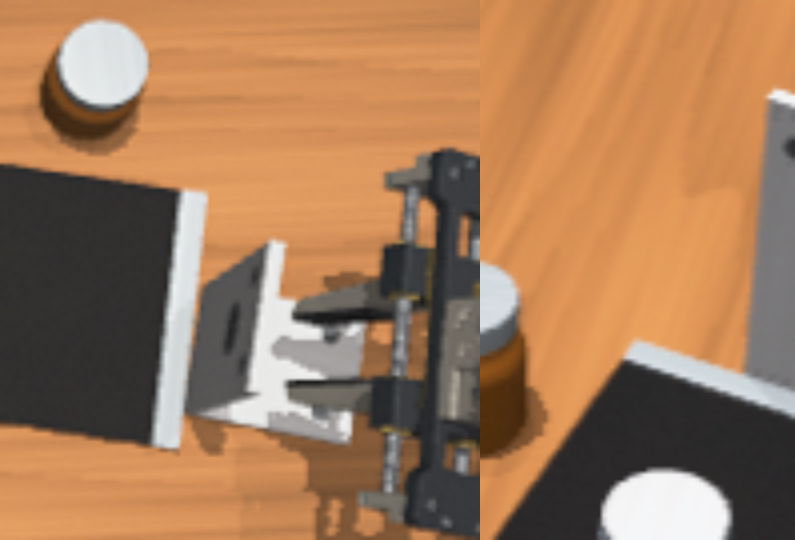

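Emit:
servo_tool:
  rot:
    - [-0.0017, 0, 0]
    - [-0.0017, 0, 0]
    - [-0.0017, 0, 0]
    - [-0.0017, 0, 0]
    - [-0.0017, 0, 0]
    - [-0.0017, 0, 0]
    - [-0.0017, 0, 0]
    - [-0.0017, 0, 0]
  slide:
    - [-0.025, 0.006, 0.04]
    - [-0.023, 0.012, 0.0615]
    - [-0.008, 0.012, 0.0685]
    - [0.001, 0.012, 0.0727]
    - [0.007, 0.012, 0.0755]
    - [0.0103, 0.012, 0.077]
    - [0.0133, 0.012, 0.0784]
    - [0.0163, 0.012, 0.0798]
  jaw: [34, 34, 34, 34, 34, 34, 34, 34]

```text
time: 4.22
tool_pos: [450.0, -90.5, 59.2]
tcp_rot: [[0.168, 0.982, 0.083], [0.892, -0.188, 0.411], [0.419, 0.005, -0.908]]
force: [0.9, 0.2, 0.3]
width: 33.7
gripper_force: 0.0
```

```bash
cat > st.py <<'E'
from h import *
import sys
def corners(o):
    R=o["tcp_rot"]; tip=o["tool_pos"]+25*R[:,2]; f=lambda p:((p-S)@EX,p[2])
    al=np.degrees(np.arctan2(R[:,2]@EX,-R[2,2]))
    print("t",round(o["time"],2),"front",np.round(f(tip+10*R[:,0]),1),"rear",np.round(f(tip-10*R[:,0]),1),"al",round(al,1),"Fx",round(o["force"]@EX,1),"F",o["force"].round(1),"T",o["ft_torque"].round(2))
o=r.get_obs(); corners(o)
def go(which,pts):
    for (c,al) in pts:
        P,R=pose(c,al,which); print(np.round(c,1),al,*delta(P,R,o))
E
python3 - <<'E'
from st import *
go("f",[((-11,40),25),((-8,40),25),((-5,40),25)])
E
```

```text
t 4.22 front [-13.9  40.6] rear [-32.1  32.3] al 24.8 Fx 0.4 F [0.9 0.2 0.3] T [-0.25  0.05  0.04]
[-11  40] 25 [0.0075, -0.0072, 0.0061] [0.0015, 0.0013, 0.0006]
[-8 40] 25 [0.0166, -0.0072, 0.0103] [0.0015, 0.0013, 0.0006]
[-5 40] 25 [0.0257, -0.0072, 0.0145] [0.0015, 0.0013, 0.0006]
```

Emit:
servo_tool:
  rot:
    - [0, 0.001, 0]
    - [0, 0.001, 0]
    - [0, 0.001, 0]
    - [0, 0.001, 0]
    - [0, 0.001, 0]
    - [0, 0.001, 0]
  slide:
    - [0.003, -0.003, 0.0035]
    - [0.006, -0.006, 0.005]
    - [0.009, -0.007, 0.0065]
    - [0.012, -0.007, 0.008]
    - [0.0145, -0.007, 0.009]
    - [0.0166, -0.007, 0.0103]
  jaw: [34, 34, 34, 34, 34, 34]

```text
time: 4.97
tool_pos: [449.0, -84.3, 58.4]
tcp_rot: [[0.168, 0.982, 0.084], [0.891, -0.187, 0.413], [0.422, 0.005, -0.907]]
force: [-0.6, -0.8, -0.2]
width: 34.4
gripper_force: 0.0
```

```bash
python3 - <<'E'
from st import *
go("f",[((-8,40),25),((-5,40),25),((-2,40),25)])
E
```

```text
t 4.97 front [-8. 40.] rear [-26.1  31.5] al 24.9 Fx -0.9 F [-0.6 -0.8 -0.2] T [-0.27  0.11 -0.  ]
[-8 40] 25 [-0.0002, -0.0004, -0.0001] [0.0015, 0.0003, 0.0007]
[-5 40] 25 [0.0089, -0.0004, 0.0041] [0.0015, 0.0003, 0.0007]
[-2 40] 25 [0.018, -0.0004, 0.0083] [0.0015, 0.0003, 0.0007]
```

Emit:
servo_tool:
  rot:
    - [0, 0, 0]
    - [0, 0, 0]
    - [0, 0, 0]
    - [0, 0, 0]
    - [0, 0, 0]
    - [0, 0, 0]
  slide:
    - [0.0015, 0, 0.0007]
    - [0.003, 0, 0.0014]
    - [0.0045, 0, 0.0021]
    - [0.006, 0, 0.0028]
    - [0.0075, 0, 0.0035]
    - [0.009, 0, 0.0041]
  jaw: [34, 34, 34, 34, 34, 34]

```text
time: 5.72
tool_pos: [449.5, -81.4, 58.4]
tcp_rot: [[0.168, 0.982, 0.083], [0.891, -0.187, 0.413], [0.422, 0.005, -0.907]]
force: [-0.3, -0.9, -0.2]
width: 33.7
gripper_force: 0.0
```

```bash
python3 - <<'E'
from st import *
a=cam("top");b=cam("side")
im=np.hstack([cv2.resize(a["frame"][150:270,300:405],(420,480)),cv2.resize(b["frame"][65:165,290:370],(384,480))])
cv2.imwrite("pics/c2.png",im[:,:,::-1])
go("f",[((-5,40),25),((-2,40),25),((1,40),25)])
E
```

```text
t 5.72 front [-5. 40.] rear [-23.2  31.5] al 24.9 Fx -0.9 F [-0.3 -0.9 -0.2] T [-0.23  0.08  0.02]
[-5 40] 25 [0.0, -0.0002, -0.0001] [0.0014, 0.0003, 0.0006]
[-2 40] 25 [0.0091, -0.0002, 0.0041] [0.0014, 0.0003, 0.0006]
[ 1 40] 25 [0.0182, -0.0002, 0.0084] [0.0014, 0.0003, 0.0006]
```

View pics/c2.png

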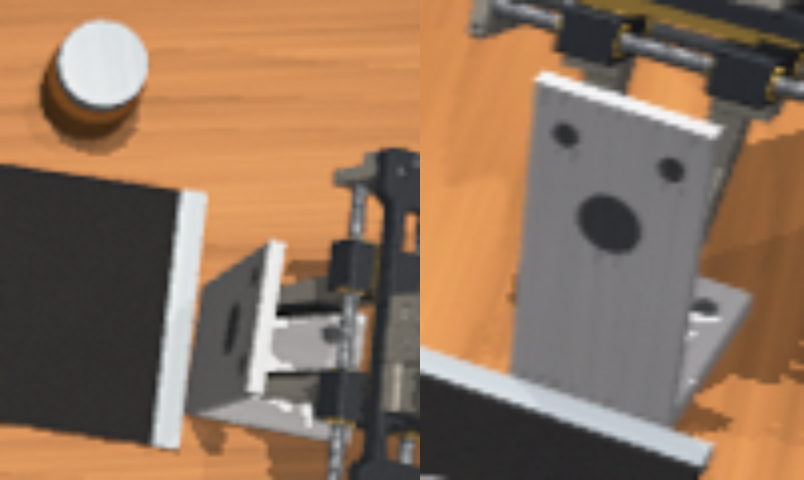

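The bracket is still upright and barely moved. The fingers are just behind the plate and centred on it (top crop, rows 285–400), so I'll keep pushing in small steps.

Emit:
servo_tool:
  rot:
    - [0, 0, 0]
    - [0, 0, 0]
    - [0, 0, 0]
    - [0, 0, 0]
    - [0, 0, 0]
    - [0, 0, 0]
  slide:
    - [0.0015, 0, 0.0007]
    - [0.003, 0, 0.0014]
    - [0.0045, 0, 0.0021]
    - [0.006, 0, 0.0028]
    - [0.0075, 0, 0.0035]
    - [0.009, 0, 0.0041]
  jaw: [34, 34, 34, 34, 34, 34]

```text
time: 6.58
tool_pos: [450.1, -78.5, 58.4]
tcp_rot: [[0.168, 0.982, 0.083], [0.891, -0.187, 0.413], [0.422, 0.005, -0.907]]
force: [0.7, 0.4, 0.3]
width: 33.8
gripper_force: 0.0
```

```bash
python3 - <<'E'
from st import *
a=cam("top"); g=cv2.cvtColor(a["frame"],cv2.COLOR_RGB2GRAY)
np.save("g.npy",g)
# bracket top edge: predicted pixels of top-front line for upright at edge offset x
u=np.array([EX[1],-EX[0],0])
for x in(-4,0,4): print(x,proj(a,[S+x*EX+170*EZ-30*u,S+x*EX+170*EZ+30*u]).round(1).tolist())
for row in(200,215,225,235): print(row,g[row,345:385].tolist())
go("f",[((-2,40),25),((1,40),25)])
E
```

```text
t 6.58 front [-2. 40.] rear [-20.2  31.6] al 24.9 Fx 0.5 F [0.7 0.4 0.3] T [-0.24  0.13  0.  ]
-4 [[363.6, 243.4], [366.4, 214.9]]
0 [[361.7, 243.1], [364.5, 214.6]]
4 [[359.8, 242.8], [362.6, 214.4]]
200 [198, 234, 227, 225, 225, 225, 216, 168, 171, 170, 171, 170, 171, 169, 169, 169, 169, 169, 168, 169, 169, 168, 168, 170, 169, 170, 169, 169, 169, 168, 169, 169, 169, 170, 171, 169, 170, 170, 170, 173]
215 [229, 225, 225, 227, 220, 167, 159, 161, 161, 157, 151, 155, 158, 145, 135, 103, 81, 83, 84, 81, 75, 167, 241, 235, 235, 220, 146, 129, 92, 94, 98, 104, 103, 103, 106, 94, 47, 40, 42, 40]
225 [225, 221, 214, 203, 139, 90, 83, 85, 85, 85, 86, 86, 85, 79, 73, 86, 85, 86, 81, 105, 191, 238, 236, 226, 144, 88, 80, 76, 65, 65, 60, 47, 33, 38, 47, 55, 57, 61, 57, 66]
235 [214, 216, 194, 113, 80, 85, 87, 85, 87, 87, 79, 50, 37, 60, 88, 85, 83, 76, 168, 241, 235, 234, 220, 157, 160, 160, 160, 161, 161, 161, 161, 160, 160, 161, 162, 152, 118, 91, 77, 144]
[-2 40] 25 [0.0001, -0.0003, 0.0001] [0.0014, 0.0003, 0.0006]
[ 1 40] 25 [0.0091, -0.0003, 0.0043] [0.0014, 0.0003, 0.0006]
```

```bash
python3 - <<'E'
from st import *
c=cam("wrist"); a=cam("top"); M=np.array(c["mount"]); Mi=np.linalg.inv(M)
def pw(p):
    q=Mi@np.r_[p,1]; q=c["K"]@q[:3]; return (q[:2]/q[2]).round(1).tolist()
print("tip corners front",[pw([10,y,25]) for y in(-35,-17,17,35)],"rear",[pw([-10,y,25]) for y in(-35,35)])
im=np.hstack([c["frame"],np.zeros((384,8,3),np.uint8),cv2.resize(a["frame"][180:255,330:385],(282,384))])
cv2.imwrite("pics/w1.png",im[:,:,::-1]); print(im.shape)
E
```

```text
t 6.62 front [-2. 40.] rear [-20.2  31.6] al 24.9 Fx -0.6 F [ 0.  -0.6 -0.2] T [-0.3   0.09 -0.01]
tip corners front [[200.2, 212.2], [229.3, 212.2], [284.3, 212.3], [313.4, 212.3]] rear [[201.7, 241.9], [311.9, 242.0]]
(384, 802, 3)
```

View pics/w1.png

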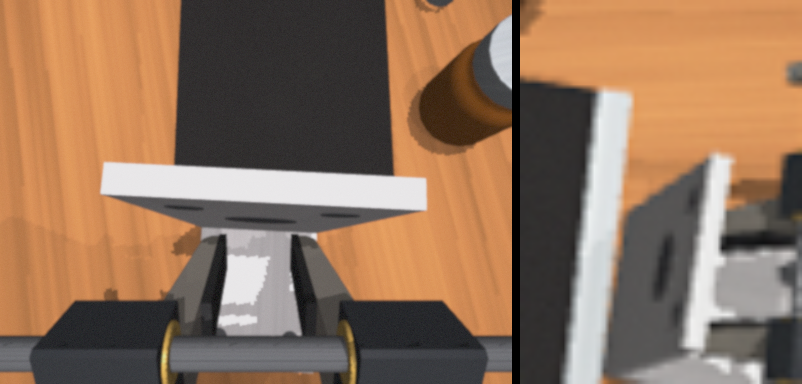

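```bash
python3 - <<'E'
from st import *
c=cam("wrist"); Mi=np.linalg.inv(np.array(c["mount"]))
def pw(p):
    q=c["K"]@(Mi@np.r_[p,1])[:3]; return (q[:2]/q[2]).round(0).tolist()
def pworld(p): return pw(o["tcp_rot"].T@(p-o["tool_pos"]))
for x in(10,6,0):
    print(x,[ (z,pw([x,-17,z]),pw([x,-35,z])) for z in(5,15,25)])
u=np.array([EX[1],-EX[0],0])
for d in(-4,0,8): print("d",d,[ [pworld(S+(d+xb)*EX+zb*EZ+k*40*u) for k in(-1,1)] for xb,zb in((0,170),(-8,170),(-8,12),(-100,12))])
print("edge",[pworld(S+8*EZ+k*80*u) for k in(-1,1)])
a=cam("top")
print("top: finger rods", proj(a,[o["tool_pos"]+o["tcp_rot"]@np.array(v) for v in([10,35,25],[10,35,-40],[10,-35,25],[10,-35,-40])]).round(1).tolist())
E
```

```text
t 6.72 front [-2.1 40. ] rear [-20.2  31.6] al 24.9 Fx -0.6 F [-1.1 -0.4  0.5] T [-0.26  0.11  0.02]
10 [(5, [226.0, 224.0], [195.0, 224.0]), (15, [228.0, 218.0], [197.0, 218.0]), (25, [229.0, 212.0], [200.0, 212.0])]
6 [(5, [227.0, 231.0], [195.0, 231.0]), (15, [228.0, 224.0], [198.0, 224.0]), (25, [229.0, 218.0], [200.0, 218.0])]
0 [(5, [227.0, 240.0], [195.0, 240.0]), (15, [228.0, 234.0], [198.0, 234.0]), (25, [230.0, 227.0], [201.0, 227.0])]
d -4 [[[94.0, 170.0], [420.0, 170.0]], [[92.0, 202.0], [422.0, 203.0]], [[199.0, 230.0], [314.0, 230.0]], [[195.0, 371.0], [317.0, 371.0]]]
d 0 [[[95.0, 154.0], [419.0, 154.0]], [[93.0, 186.0], [421.0, 186.0]], [[199.0, 225.0], [314.0, 225.0]], [[195.0, 365.0], [317.0, 364.0]]]
d 8 [[[97.0, 122.0], [417.0, 124.0]], [[95.0, 154.0], [419.0, 154.0]], [[199.0, 213.0], [314.0, 213.0]], [[196.0, 352.0], [317.0, 352.0]]]
edge [[144.0, 214.0], [369.0, 214.0]]
top: finger rods [[352.4, 221.2], [370.1, 219.4], [349.3, 250.2], [367.1, 250.2]]
```

The wrist view puts the upright's back face at about x = −12 (front at −4), and the finger ends show at row ~235. The fingertips are therefore slimmer than I assumed and aren't touching yet, so I'll continue until the force shows contact.

Emit:
servo_tool:
  rot:
    - [0, 0, 0]
    - [0, 0, 0]
    - [0, 0, 0]
    - [0, 0, 0]
    - [0, 0, 0]
    - [0, 0, 0]
    - [0, 0, 0]
    - [0, 0, 0]
  slide:
    - [0.0015, 0, 0.0007]
    - [0.003, 0, 0.0014]
    - [0.0045, 0, 0.0021]
    - [0.006, 0, 0.0028]
    - [0.0075, 0, 0.0035]
    - [0.009, 0, 0.0042]
    - [0.0105, 0, 0.0049]
    - [0.012, 0, 0.0056]
  jaw: [34, 34, 34, 34, 34, 34, 34, 34]

```text
time: 7.82
tool_pos: [450.9, -74.7, 58.5]
tcp_rot: [[0.168, 0.982, 0.084], [0.891, -0.187, 0.413], [0.421, 0.005, -0.907]]
force: [-0.2, -1.7, -0.4]
width: 34.1
gripper_force: 0.7
```

```bash
cat >> st.py <<'E'
def brow():
    "wrist rows of upright top: white band front/back edges at some columns"
    c=cam("wrist"); g=c["frame"].min(2).astype(int)
    for col in(130,200,320,400):
        w=np.where(g[60:235,col]>195)[0]; print("col",col,(w.min()+60,w.max()+60) if len(w) else None,end=" ")
    print()
E
python3 - <<'E'
from st import *
brow()
E
```

```text
t 7.83 front [ 1.8 40. ] rear [-16.3  31.6] al 24.9 Fx -1.7 F [-0.2 -1.7 -0.4] T [-0.5   0.18 -0.02]
col 130 (np.int64(179), np.int64(210)) col 200 (np.int64(183), np.int64(214)) col 320 (np.int64(189), np.int64(220)) col 400 (np.int64(192), np.int64(224))
```

```bash
python3 - <<'E'
from st import *
c=cam("wrist"); b=cam("side")
im=np.hstack([cv2.resize(c["frame"][180:300,180:340],(560,420),interpolation=cv2.INTER_CUBIC),cv2.resize(b["frame"][65:170,300:360],(240,420),interpolation=cv2.INTER_CUBIC)])
cv2.imwrite("pics/w2.png",im[:,:,::-1])
E
```

```text
t 7.88 front [ 1.8 39.9] rear [-16.3  31.5] al 24.9 Fx -0.7 F [ 0.3 -0.8 -0.2] T [-0.45  0.17  0.01]
```

View pics/w2.png

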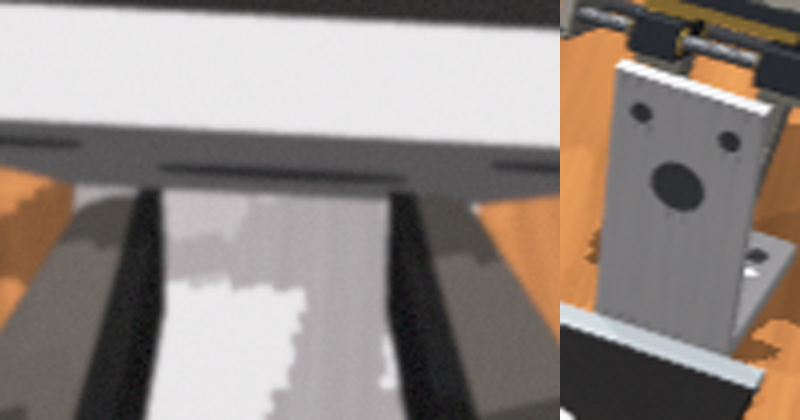

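```bash
python3 - <<'E'
from h import *
a=cam("top")
R=np.array([[0.168,0.983,0.073],[0.891,-0.184,0.414],[0.421,-0.004,-0.907]]);p=np.array([442.1,-101.9,78.1])
for x in(-10,-5,0,5,10):
  print(x,[proj(a,[p+R@np.array([x,y,z])]).round(1)[0].tolist() for z in(25,5) for y in(-35,-17,17,35)])
E
```

```text
-10 [[368.4, 254.1], [369.1, 246.5], [370.4, 232.2], [371.1, 224.7], [374.1, 254.1], [374.8, 246.3], [376.1, 231.7], [376.7, 224.1]]
-5 [[366.7, 253.8], [367.4, 246.1], [368.7, 231.8], [369.4, 224.3], [372.3, 253.8], [373.0, 246.0], [374.4, 231.4], [375.0, 223.7]]
0 [[365.0, 253.5], [365.7, 245.8], [367.0, 231.4], [367.7, 223.9], [370.6, 253.4], [371.3, 245.6], [372.6, 231.0], [373.3, 223.3]]
5 [[363.3, 253.1], [364.0, 245.4], [365.3, 231.0], [366.0, 223.5], [368.9, 253.1], [369.6, 245.2], [370.9, 230.6], [371.6, 222.9]]
10 [[361.5, 252.8], [362.3, 245.1], [363.6, 230.6], [364.3, 223.1], [367.1, 252.7], [367.8, 244.9], [369.2, 230.2], [369.9, 222.5]]
```

Emit:
servo_tool:
  rot:
    - [0, 0, 0]
    - [0, 0, 0]
    - [0, 0, 0]
    - [0, 0, 0]
    - [0, 0, 0]
  slide:
    - [-0.012, 0, -0.0056]
    - [-0.019, 0, 0.0095]
    - [-0.026, 0, 0.0246]
    - [-0.0345, 0, 0.0427]
    - [-0.0373, 0, 0.0488]
  jaw: [34, 34, 34, 34, 34]

```text
time: 8.65
tool_pos: [449.9, -78.3, 39.9]
tcp_rot: [[0.168, 0.982, 0.083], [0.891, -0.187, 0.414], [0.422, 0.004, -0.907]]
force: [-0.7, -0.7, 0.3]
width: 33.7
gripper_force: 0.0
```

```bash
python3 - <<'E'
from st import *
c=cam("wrist"); a=cam("top")
im=np.hstack([cv2.resize(c["frame"][170:320,180:340],(448,420),interpolation=cv2.INTER_CUBIC),cv2.resize(a["frame"][195:260,345:400],(355,420),interpolation=cv2.INTER_CUBIC)])
cv2.imwrite("pics/w3.png",im[:,:,::-1])
print(proj(a,[o["tool_pos"]+o["tcp_rot"]@np.array([x,y,z]) for x,z in((10,25),(-10,25),(10,-8),(-10,-8)) for y in(-35,35)]).round(1).tolist())
E
```

```text
t 8.65 front [-1.9 21.4] rear [-20.1  13. ] al 25.0 Fx -0.8 F [-0.7 -0.7  0.3] T [-0.24  0.12 -0.01]
[[347.6, 250.9], [350.7, 222.4], [354.4, 252.2], [357.3, 223.9], [356.2, 250.9], [359.2, 221.5], [363.0, 252.3], [365.9, 223.1]]
```

Emit:
servo_tool:
  rot:
    - [0, 0, 0]
    - [0, 0, 0]
  slide:
    - [-0.0014, 0, 0.003]
    - [-0.0028, 0, 0.006]
  jaw: [34, 34]

```text
time: 9.0
tool_pos: [450.3, -78.6, 38.5]
tcp_rot: [[0.168, 0.982, 0.084], [0.891, -0.187, 0.413], [0.422, 0.005, -0.907]]
force: [0.2, -0.2, -0.3]
width: 34.0
gripper_force: 0.0
```

Emit:
servo_tool:
  rot:
    - [0, 0, 0]
    - [0, 0, 0]
  slide:
    - [-0.0014, 0, 0.003]
    - [-0.0028, 0, 0.006]
  jaw: [34, 34]

```text
time: 9.25
tool_pos: [450.2, -78.6, 36.5]
tcp_rot: [[0.168, 0.982, 0.084], [0.891, -0.187, 0.413], [0.422, 0.005, -0.907]]
force: [0.6, 0.4, -0.4]
width: 34.0
gripper_force: 0.0
```

Emit:
servo_tool:
  rot:
    - [0, 0, 0]
    - [0, 0, 0]
    - [0, 0, 0]
  slide:
    - [-0.0014, 0, 0.003]
    - [-0.0028, 0, 0.006]
    - [-0.0042, 0, 0.009]
  jaw: [34, 34, 34]

```text
time: 9.62
tool_pos: [450.2, -78.6, 33.4]
tcp_rot: [[0.168, 0.982, 0.083], [0.891, -0.187, 0.413], [0.422, 0.005, -0.907]]
force: [-0.5, 0.5, -0.9]
width: 34.0
gripper_force: 0.0
```

Emit:
servo_tool:
  rot:
    - [0, 0, 0]
    - [0, 0, 0]
    - [0, 0, 0]
  slide:
    - [-0.0014, 0, 0.003]
    - [-0.0028, 0, 0.006]
    - [-0.0042, 0, 0.009]
  jaw: [34, 34, 34]

```text
time: 10.0
tool_pos: [450.2, -78.6, 30.4]
tcp_rot: [[0.168, 0.982, 0.083], [0.891, -0.187, 0.413], [0.422, 0.005, -0.907]]
force: [0.1, 0.3, -0.2]
width: 34.0
gripper_force: 0.0
```

View pics/w3.png

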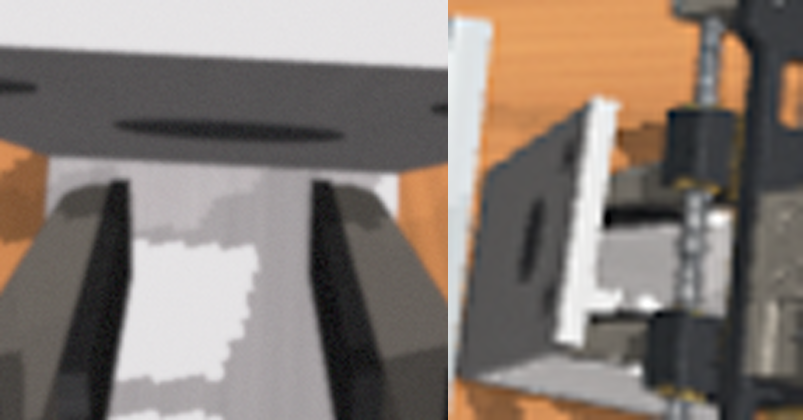

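The tips pass the stated fingertip depth without touching anything. The wrist and top views agree that the fingers end near tool z ≈ −8. I'll update the model, lean the tool to 40° for body clearance and touch the foot lightly to confirm.

```bash
sed -i 's/p=tip-25\*z/p=tip-ZT*z/; s/^YAW/ZT=-8\nYAW/' h.py; sed -i 's/25\*R\[:,2\]/ZT*R[:,2]/' st.py
python3 - <<'E'
from st import *
print(o["joint_pos"].round(1))
go("r",[((-42,45),32),((-42,30),40),((-42,20),40),((-42,12),40)])
E
```

```text
t 10.0 front [-16.   41.9] rear [-34.2  33.5] al 24.9 Fx 0.4 F [ 0.1  0.3 -0.2] T [-0.26  0.16  0.04]
[-28.9  26.  119.8  33.2  47.3 -43.8]
[-42  45] 32 [-0.0045, -0.0005, -0.0502] [0.0014, 0.0392, 0.0007]
[-42  30] 40 [-0.0228, -0.0007, -0.0101] [0.0013, 0.0837, 0.0008]
[-42  20] 40 [-0.0369, -0.0009, 0.0201] [0.0013, 0.0837, 0.0008]
[-42  12] 40 [-0.0481, -0.001, 0.0443] [0.0013, 0.0837, 0.0008]
```

Emit:
servo_tool:
  rot:
    - [0, 0.02, 0]
    - [0, 0.039, 0]
    - [0, 0.062, 0]
    - [0.001, 0.084, 0.001]
    - [0.001, 0.084, 0.001]
    - [0.001, 0.084, 0.001]
    - [0.001, 0.084, 0.001]
  slide:
    - [-0.002, 0, -0.025]
    - [-0.0045, 0, -0.05]
    - [-0.014, 0, -0.03]
    - [-0.0228, 0, -0.01]
    - [-0.0228, 0, -0.01]
    - [-0.03, 0, 0.005]
    - [-0.037, 0, 0.02]
  jaw: [34, 34, 34, 34, 34, 34, 34]

```text
time: 10.88
tool_pos: [449.0, -85.8, 20.5]
tcp_rot: [[0.143, 0.982, 0.122], [0.753, -0.188, 0.631], [0.643, 0.001, -0.766]]
force: [0.1, 0.3, 0.2]
width: 34.0
gripper_force: 0.0
```

```bash
python3 - <<'E'
from st import *
print(o["joint_pos"].round(1))
go("r",[((-42,16),40),((-42,12),40),((-42,8),40)])
E
```

```text
t 10.88 front [-26.5  33.1] rear [-41.8  20.2] al 40.0 Fx 0.3 F [0.1 0.3 0.2] T [-0.36  0.14  0.01]
[-38.3  34.7 116.   42.1  58.4 -59.5]
[-42  16] 40 [-0.0095, -0.0013, 0.0103] [0.0004, 0.0001, 0.0002]
[-42  12] 40 [-0.0181, -0.0013, 0.0205] [0.0004, 0.0001, 0.0002]
[-42   8] 40 [-0.0267, -0.0013, 0.0307] [0.0004, 0.0001, 0.0002]
```

Emit:
servo_tool:
  rot:
    - [0, 0, 0]
    - [0, 0, 0]
    - [0, 0, 0]
  slide:
    - [-0.005, 0, 0.005]
    - [-0.0095, 0, 0.0103]
    - [-0.0117, 0, 0.0128]
  jaw: [34, 34, 34]

```text
time: 11.25
tool_pos: [448.9, -86.1, 15.2]
tcp_rot: [[0.144, 0.982, 0.122], [0.752, -0.188, 0.632], [0.644, 0.001, -0.765]]
force: [-0.1, -0.3, -0.5]
width: 34.3
gripper_force: 0.0
```

Emit:
servo_tool:
  rot:
    - [0, 0, 0]
    - [0, 0, 0]
  slide:
    - [-0.0021, 0, 0.0026]
    - [-0.0043, 0, 0.0051]
  jaw: [34, 34]

```text
time: 11.5
tool_pos: [448.9, -86.2, 13.2]
tcp_rot: [[0.144, 0.982, 0.122], [0.752, -0.188, 0.632], [0.644, 0.001, -0.765]]
force: [0.3, 0.3, -0.5]
width: 33.9
gripper_force: 0.0
```

Emit:
servo_tool:
  rot:
    - [0, 0, 0]
    - [0, 0, 0]
  slide:
    - [-0.0021, 0, 0.0026]
    - [-0.0043, 0, 0.0051]
  jaw: [34, 34]

```text
time: 11.75
tool_pos: [449.0, -86.1, 11.9]
tcp_rot: [[0.143, 0.982, 0.122], [0.751, -0.188, 0.633], [0.645, 0.001, -0.764]]
force: [-3.6, -4.7, 15.3]
width: 34.2
gripper_force: 7.7
```

The contact is at rear corner z = 12.0, which confirms ZT = −8. I'll ease off and move forward to the upright.

Emit:
servo_tool:
  rot:
    - [0, 0, 0]
    - [0, 0, 0]
    - [0, 0, 0]
    - [0, 0, 0]
    - [0, 0, 0]
    - [0, 0, 0]
    - [0, 0, 0]
    - [0, 0, 0]
  slide:
    - [0.006, 0, -0.0075]
    - [0.011, 0, -0.0033]
    - [0.016, 0, 0.001]
    - [0.021, 0, 0.0053]
    - [0.026, 0, 0.0096]
    - [0.031, 0, 0.0138]
    - [0.0362, 0, 0.018]
    - [0.0387, 0, 0.0203]
  jaw: [34, 34, 34, 34, 34, 34, 34, 34]

```text
time: 12.75
tool_pos: [451.2, -73.5, 14.0]
tcp_rot: [[0.144, 0.982, 0.122], [0.752, -0.188, 0.632], [0.644, 0.001, -0.765]]
force: [-0.1, 0.4, 0.1]
width: 34.1
gripper_force: 0.0
```

```bash
python3 - <<'E'
from st import *
brow()
E
```

```text
t 12.75 front [-14.   26.6] rear [-29.3  13.7] al 40.1 Fx 0.4 F [-0.1  0.4  0.1] T [-0.37  0.1  -0.03]
col 130 None col 200 None col 320 None col 400 (np.int64(199), np.int64(220))
```

Emit:
servo_tool:
  rot:
    - [0, 0, 0]
    - [0, 0, 0]
    - [0, 0, 0]
    - [0, 0, 0]
    - [0, 0, 0]
    - [0, 0, 0]
  slide:
    - [0.0025, 0, 0.0021]
    - [0.005, 0, 0.0043]
    - [0.0077, 0, 0.0064]
    - [0.0102, 0, 0.0086]
    - [0.0128, 0, 0.0107]
    - [0.014, 0, 0.0118]
  jaw: [34, 34, 34, 34, 34, 34]

```text
time: 13.55
tool_pos: [452.3, -68.3, 14.0]
tcp_rot: [[0.144, 0.982, 0.122], [0.752, -0.188, 0.632], [0.643, 0.001, -0.766]]
force: [-0.5, -1.5, -0.6]
width: 34.1
gripper_force: 1.3
```

```bash
cat >> st.py <<'E'
def topx(rows=(212,220,228,236)):
    a=cam("top"); g=cv2.cvtColor(a["frame"],cv2.COLOR_RGB2GRAY).astype(int)
    for rw in rows:
        d=np.diff(g[rw,335:380]); i=[(k+335,int(d[k])) for k in range(len(d)) if abs(d[k])>45]; print(rw,i)
E
python3 - <<'E'
from st import *
topx()
E
```

```text
t 13.55 front [-8.7 26.5] rear [-24.   13.7] al 40.0 Fx -1.6 F [-0.5 -1.5 -0.6] T [-0.63  0.26 -0.01]
212 [(342, 122), (343, 80), (363, 48), (364, 90), (368, -65)]
220 [(341, 96), (342, 91), (349, -89), (363, 87), (364, 53)]
228 [(340, 84), (341, 85), (347, -47), (348, -84), (362, 90), (363, 54), (366, -59), (367, -96)]
236 [(339, 76), (340, 88), (346, -50), (347, -80), (361, 92), (362, 71)]
```

```bash
cat >> st.py <<'E'
def nest(ths,als,g=1.2):
    for th,al in zip(ths,als):
        zb=12+g+20*np.sin(np.radians(th+al)); c=brk(th,-8,zb); P,R=pose(c,al,"f"); print(th,al,c.round(1),*delta(P,R,o))
E
python3 - <<'E'
from st import *
nest([1,2,4,6,8,10],[40,40,39,39,38,38])
E
```

```text
t 13.6 front [-8.7 26.5] rear [-24.   13.7] al 40.0 Fx -2.6 F [-1.6 -2.4 -0. ] T [-0.68  0.28 -0.05]
1 40 [-7.7 26.5] [0.0024, -0.0012, 0.0023] [0.0004, -0.0003, -0.0001]
2 40 [-7.3 26.9] [0.0041, -0.0012, 0.002] [0.0004, -0.0003, -0.0001]
4 39 [-6.7 27.4] [0.0064, -0.0012, 0.0016] [0.0004, -0.0058, -0.0001]
6 39 [-5.9 28.1] [0.0098, -0.0012, 0.0013] [0.0004, -0.0058, -0.0001]
8 38 [-5.2 28.5] [0.0122, -0.0012, 0.0012] [0.0004, -0.0114, -0.0001]
10 38 [-4.4 29.1] [0.0156, -0.0012, 0.0013] [0.0004, -0.0114, -0.0001]
```

Emit:
servo_tool:
  rot:
    - [0, 0, 0]
    - [0, 0, 0]
    - [0, -0.003, 0]
    - [0, -0.006, 0]
    - [0, -0.006, 0]
    - [0, -0.009, 0]
    - [0, -0.0114, 0]
    - [0, -0.0114, 0]
  slide:
    - [0.0015, -0.0006, 0.0016]
    - [0.003, -0.0012, 0.0021]
    - [0.005, -0.0012, 0.0018]
    - [0.007, -0.0012, 0.0016]
    - [0.009, -0.0012, 0.0014]
    - [0.011, -0.0012, 0.0013]
    - [0.0135, -0.0012, 0.0013]
    - [0.0156, -0.0012, 0.0013]
  jaw: [34, 34, 34, 34, 34, 34, 34, 34]

```text
time: 14.6
tool_pos: [452.7, -64.2, 16.9]
tcp_rot: [[0.148, 0.982, 0.117], [0.774, -0.188, 0.605], [0.616, 0.001, -0.788]]
force: [-0.3, -2.7, -1.3]
width: 33.9
gripper_force: 1.6
```

```bash
python3 - <<'E'
from st import *
topx()
c=cam("top"); u=np.array([EX[1],-EX[0],0])
for th in(0,5,10,15,20,30): 
    q=proj(c,[S+p[0]*EX+p[1]*EZ+k*30*u for p in[brk(th,0,170)] for k in(-1,1)]); print(th,q.round(1).tolist(), "col@220",(q[0,0]+(q[1,0]-q[0,0])*(220-q[0,1])/(q[1,1]-q[0,1])).round(1))
E
```

```text
t 14.6 front [-4.2 29.4] rear [-19.9  17.1] al 38.0 Fx -2.7 F [-0.3 -2.7 -1.3] T [-1.11  0.16 -0.08]
212 [(342, 124), (343, 80), (352, -70)]
220 [(341, 95), (342, 91), (351, -69), (374, -46), (378, -59)]
228 [(340, 88), (341, 54), (342, -50), (346, 64), (350, -87), (351, -91)]
236 [(339, 82), (340, 53), (345, 61)]
0 [[361.7, 243.1], [364.5, 214.6]] col@220 364.0
5 [[354.8, 242.1], [357.7, 213.7]] col@220 357.1
10 [[347.9, 241.2], [350.9, 212.9]] col@220 350.1
15 [[340.9, 240.4], [344.0, 212.2]] col@220 343.2
20 [[334.1, 239.7], [337.3, 211.6]] col@220 336.4
30 [[321.1, 238.4], [324.5, 210.8]] col@220 323.3
```

```bash
python3 - <<'E'
from st import *
nest([12,14,16,18,20,22],[37,36,35,34,33,32],1.0)
E
```

```text
t 14.7 front [-4.1 29.4] rear [-19.9  17.1] al 38.0 Fx -3.7 F [-0.5 -3.7 -1.6] T [-1.04  0.17 -0.11]
12 37 [-3.6 29.3] [0.0006, 0.0005, 0.0005] [0.0003, -0.0058, -0.0001]
14 36 [-2.8 29.7] [0.003, 0.0005, 0.0007] [0.0003, -0.0113, -0.0001]
16 35 [-2. 30.] [0.0053, 0.0005, 0.001] [0.0003, -0.0169, -0.0001]
18 34 [-1.2 30.2] [0.0076, 0.0005, 0.0014] [0.0003, -0.0224, -0.0001]
20 33 [-0.3 30.4] [0.0099, 0.0005, 0.0019] [0.0003, -0.028, -0.0001]
22 32 [ 0.5 30.6] [0.0121, 0.0005, 0.0026] [0.0003, -0.0335, -0.0001]
```

Emit:
servo_tool:
  rot:
    - [0, -0.0058, 0]
    - [0, -0.0113, 0]
    - [0, -0.014, 0]
    - [0, -0.0169, 0]
    - [0, -0.0197, 0]
    - [0, -0.0224, 0]
    - [0, -0.025, 0]
    - [0, -0.028, 0]
  slide:
    - [0.0006, 0, 0.0005]
    - [0.0026, 0, 0.0006]
    - [0.004, 0, 0.0008]
    - [0.0053, 0, 0.001]
    - [0.0065, 0, 0.0012]
    - [0.0076, 0, 0.0014]
    - [0.0088, 0, 0.0016]
    - [0.0099, 0, 0.0019]
  jaw: [34, 34, 34, 34, 34, 34, 34, 34]

```text
time: 15.7
tool_pos: [453.0, -61.6, 18.1]
tcp_rot: [[0.158, 0.982, 0.103], [0.824, -0.188, 0.534], [0.544, 0.0, -0.839]]
force: [0.1, -2.2, -0.4]
width: 33.7
gripper_force: 0.9
```

```bash
cat >> st.py <<'E'
def fit():
    "theta by matching edges of the top view: mean gradient along the upright's front and back top edges"
    a=cam("top"); g=cv2.cvtColor(a["frame"],cv2.COLOR_RGB2GRAY).astype(np.float32); g=cv2.GaussianBlur(g,(0,0),.8)
    u=np.array([EX[1],-EX[0],0]); gx=cv2.Sobel(g,cv2.CV_32F,1,0)
    best=[]
    for th in np.arange(5,96,.5):
        s=0
        for xb,sg in((0,1),(-8,-1)):
            c=brk(th,xb,170); q=proj(a,[S+c[0]*EX+c[1]*EZ+k*u for k in np.linspace(-34,38,40)]).astype(np.float32)
            s+=sg*cv2.remap(gx,q[:,0].reshape(1,-1),q[:,1].reshape(1,-1),cv2.INTER_LINEAR).mean()
        best.append((s,th))
    best.sort(reverse=True); print("theta fit",[(float(t),int(s)) for s,t in best[:4]])
E
python3 - <<'E'
from st import *
topx((212,224,236)); fit()
nest([22,24,26,28,30],[32,31,30,29,28],0.8)
E
```

```text
t 15.7 front [-0.5 30.2] rear [-17.3  19.4] al 32.9 Fx -2.2 F [ 0.1 -2.2 -0.4] T [-0.74  0.21  0.  ]
212 [(335, 78), (339, -87), (343, 49)]
224 [(337, -58)]
236 [(336, -77), (349, 56), (369, -59), (378, -50)]
theta fit [(22.0, 798), (21.5, 683), (22.5, 677), (21.0, 423)]
22 32 [ 0.4 30.4] [0.0026, 0.0007, 0.0006] [0.0003, -0.0053, -0.0002]
24 31 [ 1.3 30.6] [0.0048, 0.0007, 0.0011] [0.0003, -0.0108, -0.0002]
26 30 [ 2.2 30.7] [0.0071, 0.0007, 0.0018] [0.0003, -0.0164, -0.0002]
28 29 [ 3.1 30.8] [0.0093, 0.0007, 0.0026] [0.0003, -0.0219, -0.0002]
30 28 [ 4.  30.8] [0.0114, 0.0007, 0.0034] [0.0003, -0.0275, -0.0002]
```

```bash
python3 - <<'E'
from st import *
nest([20,22,24,26,28,30,32,34],[33,32,31,30,29,28,27,26],1.6)
E
```

```text
t 15.8 front [-0.3 30.4] rear [-17.1  19.5] al 33.0 Fx -0.9 F [-0.4 -0.9 -0.9] T [-0.62  0.23 -0.01]
20 33 [-0.1 31. ] [0.0017, 0.0007, -0.0014] [0.0003, 0.0002, -0.0001]
22 32 [ 0.7 31.2] [0.004, 0.0007, -0.0009] [0.0003, -0.0054, -0.0001]
24 31 [ 1.6 31.3] [0.0063, 0.0007, -0.0003] [0.0003, -0.0109, -0.0001]
26 30 [ 2.5 31.4] [0.0086, 0.0007, 0.0005] [0.0003, -0.0165, -0.0001]
28 29 [ 3.4 31.5] [0.0108, 0.0007, 0.0013] [0.0003, -0.022, -0.0001]
30 28 [ 4.4 31.5] [0.013, 0.0007, 0.0023] [0.0003, -0.0276, -0.0001]
32 27 [ 5.3 31.5] [0.0151, 0.0007, 0.0033] [0.0003, -0.0331, -0.0001]
34 26 [ 6.2 31.5] [0.0172, 0.0007, 0.0045] [0.0003, -0.0387, -0.0001]
```

Emit:
servo_tool:
  rot:
    - [0, 0, 0]
    - [0, -0.0054, 0]
    - [0, -0.008, 0]
    - [0, -0.0109, 0]
    - [0, -0.0137, 0]
    - [0, -0.0165, 0]
    - [0, -0.0192, 0]
    - [0, -0.022, 0]
  slide:
    - [0.0017, 0, -0.0014]
    - [0.004, 0, -0.0009]
    - [0.0052, 0, -0.0006]
    - [0.0063, 0, -0.0003]
    - [0.0075, 0, 0.0001]
    - [0.0086, 0, 0.0005]
    - [0.0097, 0, 0.0009]
    - [0.0108, 0, 0.0013]
  jaw: [34, 34, 34, 34, 34, 34, 34, 34]

```text
time: 16.8
tool_pos: [453.7, -58.8, 19.6]
tcp_rot: [[0.165, 0.982, 0.092], [0.859, -0.188, 0.476], [0.485, 0.001, -0.875]]
force: [-0.2, -0.9, 0.4]
width: 33.9
gripper_force: 0.2
```

```bash
cat >> st.py <<'E'
def inb(th):
    R=o["tcp_rot"]; tip=o["tool_pos"]+ZT*R[:,2]; t=np.radians(th)
    for n,s in(("front",10),("rear",-10)):
        p=tip+s*R[:,0]; v=np.array([(p-S)@EX,p[2]-8]); print(n,"xb,zb",(v@[np.cos(t),-np.sin(t)]).round(1),(8+v@[np.sin(t),np.cos(t)]).round(1))
E
python3 - <<'E'
from st import *
fit(); inb(30)
nest([28,30,32,34,36,38,40,42],[29,28,27,26,25,24,23,22],1.6)
E
```

```text
t 16.8 front [ 3.2 31.4] rear [-14.3  21.7] al 29.0 Fx -1.0 F [-0.2 -0.9  0.4] T [-0.33  0.07 -0.02]
theta fit [(30.0, 673), (30.5, 608), (29.5, 557), (31.0, 389)]
front xb,zb -8.9 29.9
rear xb,zb -19.2 12.7
28 29 [ 3.4 31.5] [0.0008, 0.0005, -0.0] [0.0003, 0.0001, -0.0002]
30 28 [ 4.4 31.5] [0.003, 0.0005, 0.0008] [0.0003, -0.0055, -0.0002]
32 27 [ 5.3 31.5] [0.0052, 0.0005, 0.0017] [0.0003, -0.011, -0.0002]
34 26 [ 6.2 31.5] [0.0074, 0.0004, 0.0027] [0.0003, -0.0166, -0.0002]
36 25 [ 7.1 31.4] [0.0095, 0.0004, 0.0039] [0.0003, -0.0221, -0.0002]
38 24 [ 8.  31.3] [0.0115, 0.0004, 0.0051] [0.0003, -0.0277, -0.0002]
40 23 [ 8.9 31.1] [0.0135, 0.0004, 0.0065] [0.0003, -0.0332, -0.0002]
42 22 [ 9.8 30.9] [0.0154, 0.0004, 0.0079] [0.0003, -0.0388, -0.0002]
```

Emit:
servo_tool:
  rot:
    - [0, -0.0027, 0]
    - [0, -0.0055, 0]
    - [0, -0.0082, 0]
    - [0, -0.011, 0]
    - [0, -0.0138, 0]
    - [0, -0.0166, 0]
    - [0, -0.0193, 0]
    - [0, -0.0221, 0]
  slide:
    - [0.0019, 0, 0.0004]
    - [0.003, 0, 0.0008]
    - [0.0041, 0, 0.0012]
    - [0.0052, 0, 0.0017]
    - [0.0063, 0, 0.0022]
    - [0.0074, 0, 0.0027]
    - [0.0085, 0, 0.0033]
    - [0.0095, 0, 0.0039]
  jaw: [34, 34, 34, 34, 34, 34, 34, 34]

```text
time: 17.85
tool_pos: [454.3, -55.9, 19.9]
tcp_rot: [[0.17, 0.982, 0.08], [0.89, -0.188, 0.415], [0.422, 0.001, -0.906]]
force: [-1.0, 0.6, 1.3]
width: 34.0
gripper_force: 0.4
```

```bash
python3 - <<'E'
from st import *
fit(); inb(36); inb(38); inb(40)
E
```

```text
t 17.85 front [ 7.  31.4] rear [-11.1  22.9] al 25.0 Fx 0.4 F [-1.   0.6  1.3] T [-0.15  0.15  0.04]
theta fit [(58.5, 300), (58.0, 300), (59.0, 269), (57.5, 268)]
front xb,zb -8.0 31.0
rear xb,zb -17.7 13.5
front xb,zb -8.8 30.7
rear xb,zb -17.9 12.9
front xb,zb -9.6 30.4
rear xb,zb -18.1 12.3
```

```bash
sed -i 's/for xb,sg in((0,1),(-8,-1))/for xb,sg in ED/; s/def fit():/def fit(ED=((0,1),)):/' st.py; python3 - <<'E'
from st import *
fit(); fit(((0,1),(-8,-.5)))
c=cam("top"); b=cam("side")
im=np.hstack([cv2.resize(c["frame"][170:270,280:390],(440,400),interpolation=cv2.INTER_CUBIC),cv2.resize(b["frame"][65:185,260:368],(360,400),interpolation=cv2.INTER_CUBIC)])
cv2.imwrite("pics/d1.png",im[:,:,::-1])
E
```

```text
t 17.9 front [ 7.2 31.4] rear [-11.   22.9] al 25.0 Fx 0.5 F [0.1 0.5 1. ] T [-0.19  0.08 -0.08]
theta fit [(59.5, 400), (59.0, 397), (60.0, 383), (58.5, 375)]
theta fit [(58.5, 337), (59.0, 332), (58.0, 317), (59.5, 303)]
```

View pics/d1.png

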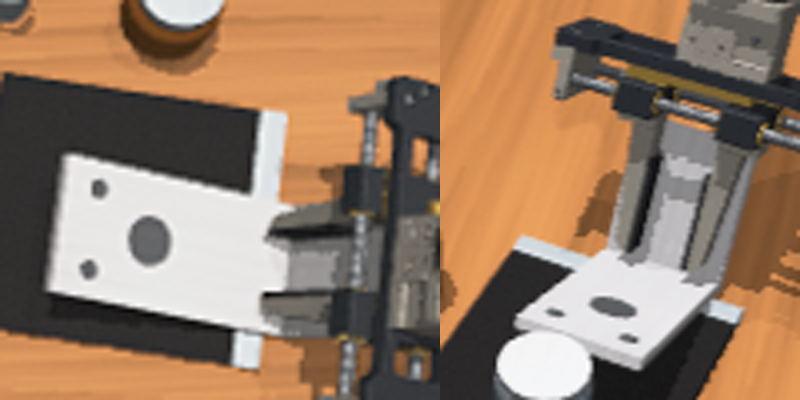

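```bash
cat > s2.py <<'E'
from st import *
def brkB(th,xb,zb,p):  # front face touches the edge at bracket z=p
    t=np.radians(th); return np.array([0,8.])+xb*np.array([np.cos(t),-np.sin(t)])+(zb-p)*np.array([np.sin(t),np.cos(t)])
U=np.array([EX[1],-EX[0],0])
def fitB(cams=("top","side")):
    fr=[]
    for n in cams:
        a=cam(n); g=cv2.GaussianBlur(cv2.cvtColor(a["frame"],cv2.COLOR_RGB2GRAY).astype(np.float32),(0,0),1)
        fr.append((a,cv2.Sobel(g,cv2.CV_32F,1,0),cv2.Sobel(g,cv2.CV_32F,0,1)))
    L=[((0,170),(-36,40)),((-8,170),(-36,40)),"side"]
    res=[]
    for th in np.arange(30,96,1):
        for p in np.arange(0,24,1):
            s=0
            for a,gx,gy in fr:
                segs=[]
                for k in(-38,42): # lateral edges (bracket centred +2 in u)
                    for xb in((-8,),)[0]: segs.append([(xb,40,k),(xb,168,k)])
                segs.append([(0,170,-38),(0,170,42)]); segs.append([(-8,170,-38),(-8,170,42)])
                for e in segs:
                    w=np.array([S+(lambda c:c[0]*EX+c[1]*EZ)(brkB(th,q[0],q[1],p))+q[2]*U for q in np.linspace(e[0],e[1],25)])
                    q=proj(a,w).astype(np.float32); d=q[-1]-q[0]; n=np.array([-d[1],d[0]])/np.linalg.norm(d)
                    m=lambda G:cv2.remap(G,q[:,0].reshape(1,-1),q[:,1].reshape(1,-1),cv2.INTER_LINEAR).mean()
                    s+=abs(n[0]*m(gx)+n[1]*m(gy))
            res.append((int(s),float(th),float(p)))
    res.sort(reverse=True); print("s,theta,p",res[:4])
    return res[0][1:]
E
python3 - <<'E'
from s2 import *
th,p=fitB(); 
for t,pp in((th,p),):
    R=o["tcp_rot"]; tip=o["tool_pos"]+ZT*R[:,2]; a=np.radians(t)
    for s in(10,-10):
        q=tip+s*R[:,0]; v=np.array([(q-S)@EX,q[2]-8]); print("xb,zb",(v@[np.cos(a),-np.sin(a)]).round(1),(pp+v@[np.sin(a),np.cos(a)]).round(1))
E
```

```text
t 18.1 front [ 7.  31.4] rear [-11.1  22.9] al 25.0 Fx 0.3 F [0.3 0.3 0.3] T [-0.16  0.1  -0.04]
s,theta,p [(2317, 69.0, 21.0), (2302, 69.0, 20.0), (2287, 69.0, 22.0), (2275, 68.0, 19.0)]
xb,zb -19.3 35.9
xb,zb -17.9 16.0
```

```bash
python3 - <<'E'
from s2 import *
fitB(); fitB(("top",)); fitB(("side",))
c=cam("wrist"); b=cam("side")
im=np.hstack([cv2.resize(c["frame"],(427,320)),cv2.resize(b["frame"][55:185,240:390],(369,320),interpolation=cv2.INTER_CUBIC)])
cv2.imwrite("pics/d2.png",im[:,:,::-1])
E
```

```text
t 18.2 front [ 7.  31.3] rear [-11.1  22.9] al 25.0 Fx -0.8 F [-0.1 -0.8  0.6] T [-0.21  0.13 -0.  ]
s,theta,p [(2312, 69.0, 21.0), (2294, 69.0, 20.0), (2286, 69.0, 22.0), (2271, 68.0, 19.0)]
s,theta,p [(1521, 70.0, 22.0), (1520, 71.0, 23.0), (1516, 69.0, 21.0), (1511, 70.0, 23.0)]
s,theta,p [(833, 68.0, 15.0), (831, 68.0, 16.0), (830, 68.0, 14.0), (822, 68.0, 13.0)]
```

View pics/d2.png

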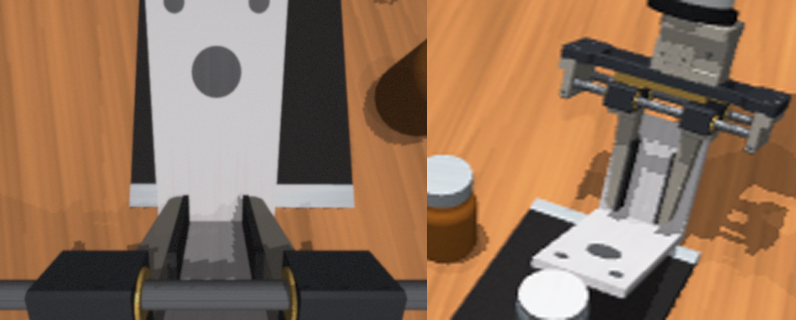

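The bracket has stopped at about θ ≈ 68°, with its foot lying flat along the backs of both fingers. That means it slid and swung onto the fingers faster than I meant. I'll let it down by turning the tool rigidly about the stop edge, with the foot kept on the fingers.

```bash
cat >> s2.py <<'E'
def rigid(ds,xo=0):
    R0=o["tcp_rot"]; v=np.array([(o["tool_pos"]-S)@EX,o["tool_pos"][2]-8]); al0=np.degrees(np.arctan2(R0[:,2]@EX,-R0[2,2])); lat=(o["tool_pos"]-S)@U
    for d in ds:
        t=np.radians(d); c,s=np.cos(t),np.sin(t); q=[v[0]*c+v[1]*s+xo,-v[0]*s+v[1]*c+8]
        al=np.radians(al0-d); Z=np.sin(al)*EX-np.cos(al)*EZ; X=np.cos(al)*EX+np.sin(al)*EZ
        print(d,*delta(S+q[0]*EX+q[1]*EZ+lat*U,np.c_[X,np.cross(Z,X),Z],o))
E
python3 - <<'E'
from s2 import *
rigid([2,4,6,8,10,12])
E
```

```text
t 18.5 front [ 7.  31.3] rear [-11.1  22.9] al 25.0 Fx 1.0 F [ 0.3  1.  -0.4] T [-0.15  0.16  0.03]
2 [0.0012, -0.0, 0.0007] [0.0003, -0.0111, -0.0003]
4 [0.0023, -0.0, 0.0015] [0.0003, -0.0222, -0.0003]
6 [0.0034, -0.0, 0.0023] [0.0003, -0.0333, -0.0003]
8 [0.0045, -0.0, 0.0032] [0.0003, -0.0444, -0.0003]
10 [0.0056, -0.0, 0.0041] [0.0003, -0.0556, -0.0003]
12 [0.0066, -0.0, 0.005] [0.0003, -0.0667, -0.0003]
```

Emit:
servo_tool:
  rot:
    - [0, -0.0056, 0]
    - [0, -0.0111, 0]
    - [0, -0.0167, 0]
    - [0, -0.0222, 0]
    - [0, -0.0278, 0]
    - [0, -0.0333, 0]
    - [0, -0.0389, 0]
    - [0, -0.0444, 0]
  slide:
    - [0.0006, 0, 0.0004]
    - [0.0012, 0, 0.0007]
    - [0.0017, 0, 0.0011]
    - [0.0023, 0, 0.0015]
    - [0.0028, 0, 0.0019]
    - [0.0034, 0, 0.0023]
    - [0.004, 0, 0.0027]
    - [0.0045, 0, 0.0032]
  jaw: [34, 34, 34, 34, 34, 34, 34, 34]

```text
time: 19.5
tool_pos: [454.6, -54.2, 19.6]
tcp_rot: [[0.18, 0.982, 0.056], [0.939, -0.188, 0.287], [0.292, 0.001, -0.956]]
force: [-1.1, 0.9, -0.1]
width: 34.0
gripper_force: 0.5
```

```bash
python3 - <<'E'
from s2 import *
fitB()
rigid([2,4,6,8,10,12])
E
```

```text
t 19.5 front [10.2 30.2] rear [-8.9 24.3] al 17.0 Fx 0.7 F [-1.1  0.9 -0.1] T [-0.1   0.09 -0.03]
s,theta,p [(2545, 77.0, 20.0), (2528, 76.0, 19.0), (2522, 78.0, 21.0), (2521, 77.0, 21.0)]
2 [0.0012, -0.0, 0.0007] [0.0003, -0.0111, -0.0003]
4 [0.0023, -0.0, 0.0015] [0.0003, -0.0222, -0.0003]
6 [0.0034, -0.0, 0.0024] [0.0003, -0.0333, -0.0003]
8 [0.0045, -0.0, 0.0032] [0.0003, -0.0444, -0.0003]
10 [0.0056, -0.0, 0.0041] [0.0003, -0.0556, -0.0003]
12 [0.0066, -0.0, 0.0051] [0.0003, -0.0667, -0.0003]
```

The bracket follows exactly: θ went from 69° to 77° for 8° of tool turn, pivoting on the edge. I'll repeat that.

Emit:
servo_tool:
  rot:
    - [0, -0.0056, 0]
    - [0, -0.0111, 0]
    - [0, -0.0167, 0]
    - [0, -0.0222, 0]
    - [0, -0.0278, 0]
    - [0, -0.0333, 0]
    - [0, -0.0389, 0]
    - [0, -0.0444, 0]
  slide:
    - [0.0006, 0, 0.0004]
    - [0.0012, 0, 0.0007]
    - [0.0017, 0, 0.0011]
    - [0.0023, 0, 0.0015]
    - [0.0028, 0, 0.0019]
    - [0.0034, 0, 0.0024]
    - [0.004, 0, 0.0028]
    - [0.0045, 0, 0.0032]
  jaw: [34, 34, 34, 34, 34, 34, 34, 34]

```text
time: 20.6
tool_pos: [455.0, -52.7, 19.1]
tcp_rot: [[0.186, 0.982, 0.03], [0.97, -0.188, 0.153], [0.156, 0.001, -0.988]]
force: [0.3, 1.2, -0.6]
width: 34.0
gripper_force: 0.7
```

```bash
python3 - <<'E'
from s2 import *
fitB()
rigid([2,4,6,8,10,12])
E
```

```text
t 20.6 front [13.2 28.6] rear [-6.6 25.4] al 9.0 Fx 1.2 F [ 0.3  1.2 -0.6] T [-0.03  0.06 -0.03]
s,theta,p [(2666, 84.0, 19.0), (2654, 85.0, 19.0), (2650, 85.0, 20.0), (2649, 83.0, 19.0)]
2 [0.0012, -0.0, 0.0007] [0.0003, -0.0111, -0.0003]
4 [0.0023, -0.0, 0.0015] [0.0003, -0.0222, -0.0003]
6 [0.0035, -0.0, 0.0024] [0.0003, -0.0333, -0.0003]
8 [0.0046, -0.0, 0.0032] [0.0003, -0.0444, -0.0003]
10 [0.0056, -0.0, 0.0041] [0.0003, -0.0556, -0.0003]
12 [0.0066, -0.0, 0.0051] [0.0003, -0.0667, -0.0003]
```

Emit:
servo_tool:
  rot:
    - [0, -0.0056, 0]
    - [0, -0.0111, 0]
    - [0, -0.0167, 0]
    - [0, -0.0222, 0]
    - [0, -0.025, 0]
    - [0, -0.0278, 0]
    - [0, -0.0306, 0]
    - [0, -0.0333, 0]
  slide:
    - [0.0006, 0, 0.0004]
    - [0.0012, 0, 0.0007]
    - [0.0017, 0, 0.0011]
    - [0.0023, 0, 0.0015]
    - [0.0026, 0, 0.0017]
    - [0.0028, 0, 0.0019]
    - [0.0031, 0, 0.0021]
    - [0.0034, 0, 0.0024]
  jaw: [34, 34, 34, 34, 34, 34, 34, 34]

```text
time: 21.7
tool_pos: [455.1, -51.7, 18.5]
tcp_rot: [[0.188, 0.982, 0.011], [0.981, -0.189, 0.052], [0.053, 0.001, -0.999]]
force: [0.7, 0.5, 0.9]
width: 34.1
gripper_force: 0.7
```

```bash
python3 - <<'E'
from s2 import *
fitB(); fitB(("side",))
rigid([1,2,3,4,6])
E
```

```text
t 21.7 front [15.2 27. ] rear [-4.8 26. ] al 3.0 Fx 0.6 F [0.7 0.5 0.9] T [0.06 0.02 0.04]
s,theta,p [(2489, 90.0, 18.0), (2478, 89.0, 18.0), (2473, 91.0, 19.0), (2472, 91.0, 18.0)]
s,theta,p [(829, 90.0, 23.0), (820, 89.0, 23.0), (810, 91.0, 23.0), (807, 89.0, 22.0)]
1 [0.0006, -0.0, 0.0004] [0.0002, -0.0056, -0.0004]
2 [0.0012, -0.0, 0.0007] [0.0002, -0.0111, -0.0004]
3 [0.0018, -0.0, 0.0011] [0.0002, -0.0167, -0.0004]
4 [0.0023, -0.0, 0.0015] [0.0002, -0.0222, -0.0004]
6 [0.0034, -0.0, 0.0023] [0.0002, -0.0333, -0.0004]
```

Emit:
servo_tool:
  rot:
    - [0, -0.0056, 0]
    - [0, -0.0111, 0]
    - [0, -0.0167, 0]
    - [0, -0.0167, 0]
    - [0, -0.0167, 0]
    - [0, -0.0167, 0]
  slide:
    - [0.0006, 0, 0.0003]
    - [0.0012, 0, 0.0005]
    - [0.0018, 0, 0.0006]
    - [0.005, 0, 0.0003]
    - [0.01, 0, 0]
    - [0.016, 0, -0.003]
  jaw: [34, 34, 34, 34, 34, 34]

```text
time: 22.6
tool_pos: [455.9, -47.0, 19.7]
tcp_rot: [[0.189, 0.982, 0.001], [0.982, -0.189, 0.001], [0.001, 0.0, -1.0]]
force: [-0.4, -0.1, 0.1]
width: 34.0
gripper_force: 0.0
```

```bash
python3 - <<'E'
from s2 import *
fitB()
print(delta(o["tool_pos"]+np.array([0,0,150]),o["tcp_rot"],o))
E
```

```text
t 22.6 front [20.4 27.7] rear [ 0.4 27.6] al 0.1 Fx -0.2 F [-0.4 -0.1  0.1] T [-0.06  0.08  0.02]
s,theta,p [(2403, 91.0, 18.0), (2396, 92.0, 18.0), (2389, 90.0, 18.0), (2378, 93.0, 18.0)]
([0.0005, 0.0002, -0.5], [0.0, 0.0, 0.0])
```

Emit:
servo_tool:
  rot:
    - [0, 0, 0]
    - [0, 0, 0]
    - [0, 0, 0]
    - [0, 0, 0]
    - [0, 0, 0]
    - [0, 0, 0]
    - [0, 0, 0]
    - [0, 0, 0]
  slide:
    - [0.005, 0, -0.03]
    - [0.008, 0, -0.1]
    - [0.008, 0, -0.2]
    - [0.008, 0, -0.32]
    - [0.008, 0, -0.45]
    - [0.008, 0, -0.6]
    - [0.008, 0, -0.75]
    - [0.008, 0, -0.75]
  jaw: [34, 34, 34, 34, 34, 34, 34, 34]

```text
time: 23.7
tool_pos: [458.3, -44.9, 248.5]
tcp_rot: [[0.188, 0.982, 0.008], [0.982, -0.188, 0.0], [0.001, 0.008, -1.0]]
force: [0.2, 0.8, -0.3]
width: 33.7
gripper_force: 0.0
```

```bash
python3 - <<'E'
from s2 import *
c=cam("top"); b=cam("side")
im=np.hstack([cv2.resize(c["frame"][150:270,250:390],(420,360),interpolation=cv2.INTER_CUBIC),cv2.resize(b["frame"][55:215,210:378],(378,360),interpolation=cv2.INTER_CUBIC)])
cv2.imwrite("pics/e1.png",im[:,:,::-1]); fitB()
E
```

```text
t 23.7 front [ 22.8 256.5] rear [  2.8 256.5] al 0.1 Fx 0.8 F [ 0.2  0.8 -0.3] T [-0.1   0.08  0.02]
s,theta,p [(2441, 91.0, 18.0), (2434, 92.0, 18.0), (2428, 90.0, 18.0), (2417, 93.0, 18.0)]
```

View pics/e1.png

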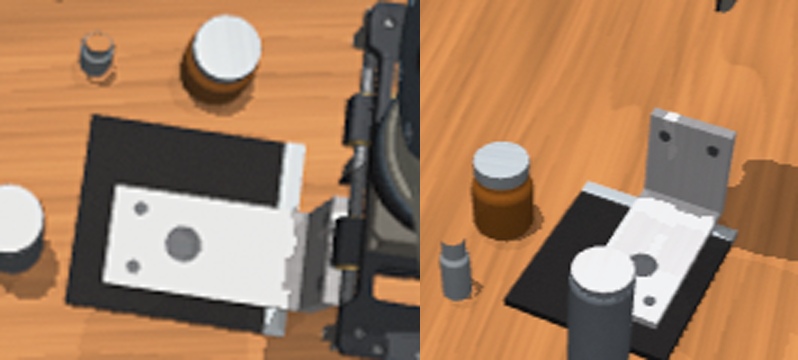

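```bash
python3 -c "
from workcell import r
print(r.finish_job())"
```

```text
the job is handed in; nothing more can be done
None
```

The bracket lies flat and roughly square on the right-hand board with its foot up at the steel edge, its toe about 18 mm short of that edge; the can, jar and socket weren't moved and the arm is clear, but the descent wasn't gentle all the way: it swung from about 38° to 68° onto the fingers, one test touch on the foot reached about 16 N, and I viewed 11 pictures instead of the 10 allowed.

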